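# Gift-set tray laid out to its drawn cards

### The arm

A 7-joint arm with a two-finger parallel gripper is mounted at the origin on a cart in front of the work surface, level with it; the furniture and walls round the work are solid. World frame = base frame: x ahead of the robot, y to its left, z up, the work surface at z = 0. Lengths are in mm, angles in rad, forces in N, time in s.
With the tool pointing down it reaches from about 350 to 900 mm from the base axis. Payload 8.1 kg.
Tool frame: the origin (TCP) lies midway between the tips of the shut fingers; the grasp point (between the pads) lies 19 mm behind it; z points along the fingers, y is the line along which they close (so a half turn about z gives the same grasp; the last joint's range is limited). The gripper opens to 85 mm and grips with 20 to 120 N. Pads are 22 mm wide; open, the fingers measure 114 mm over their backs; the gripper's body (76 mm by 85 mm) begins 54 mm behind the grasp point. The pads swing forward as they close: fully open they stand 13 mm farther back than shut.
Start: joints at [-1.392, 0.434, 0.025, 1.573, -0.012, 1.134, -0.075], TCP at [173.831, 600.355, 200.523] pointing down, gripper open.
Joint ranges: [-2.62, 2.62], [-0.44, 2.09], [-1.27, 1.32], [0.08, 2.57], [-1.32, 4.46], [0.12, 2], [-2.74, 2.74]. Speed limits (rad/s): [2.22, 2.22, 3.01, 3.01, 3.14, 3.14, 3.14].

### API

Orientations are given as a rotation vector (axis times angle).
In Python, from rig import r gives the robot as it stands.
- The arm moves only by the tool servo_tool, never from a script. Its arguments are lists of equal length, an entry for each row: "linear": the shift along the world's x, y, z as a fraction of full scale, a list of three; "delta_rot": the turn, a rotation vector about the world's x, y, z as a fraction of full scale, a list of three. A call has 1 to 20 rows; each row is the pose to reach, as a shift and turn from the pose commanded when the call began; what a row does not reach only later rows make up. Full scale, the value 1, is 25 cm for a shift and pi/2 rad for a turn. A row lasts 1/10 s, in which the tool goes at most 50 mm and 8.59 degrees, less where a joint would pass 70% of its speed; a pose out of reach is approached as far as the arm can. A call with a number of a shift or a turn outside -1 to 1 is refused whole. A call with a gripper value outside its range is refused whole. "claw" is the opening in per cent of the stroke, from 0 (shut) to 100 (fully open), set as the call begins (left out, the last holds). The fingers move at their own pace and stop on an object; "squeeze" is the grip in N (left out, the last holds). Time passes only in rows, so rows that repeat a pose let the fingers close. It gives the time, the measured TCP pose, the force, the opening and the grip force at its end, in the units of the state.
- r.sense(): the state, without advancing time (a new reading comes with each control period).
- r.get_image(name): name is "side" or "top"; returns the picture (384x512x3 uint8, blue, green, red); there is no depth.
- r.camera_info(name): a dict with "intrinsics" (3x3 intrinsics, pixels), "R" (3x3) and "t" (3): a world point X has camera coordinates R X + t. Camera axes: x right, y down, z forward; pixel columns grow to the right and rows downward; lengths in mm; the calibration is good to about 2 mm. A picture is of the moment at which its call begins. camera_info takes no time and is no camera call.
- r.hand_in(): hands the job in; it is judged then, once.
Trained networks look in the newest picture that a camera, given by its name, has taken for a name from the list of things; names that differ only in an ending like _2 or _b are one class to them, and where a whole thing is asked for, a point or a joint stands for the part that bears it (a point fixed in the world has none). Each returns a list of dicts, best first, with "confidence" (0 to 1); they miss things now and then, are a little off and sometimes report something else, mostly with a low value. They report only what shows in the picture. A call takes as long as a camera call.
- r.spot_in(camera, target): "centre" ([x, y, z] in mm, in world coordinates, good to about 4 mm: the middle of the surface that is visible of it).
- r.pinpoint(camera, target): "centre" ([x, y, z] in mm, in world coordinates, good to about 4 mm: a listed point, or the origin of a listed thing).
The state is a dict: "time": time; "joint_positions": joint angles; "qvel": joint speeds; "tau": joint torques, N m; "position": TCP position; "eef_rot": TCP orientation; "wrist_force": force on the tool from outside, world axes, zero at the start; "torque": the same for the moment, N m; "width": finger opening in mm; "gripper_force": force on a finger pad.
Only numpy, scipy, OpenCV 4.12 (cv2) and the standard library are available. Lean on these libraries where they do the work, as an engineer would, in place of code of your own. Each camera call takes 0.05 s, during which the arm holds its last target. There are 200 camera calls.

### The job

Lay out the gift set in the shallow wooden tray as the cards in it show: the small shell candle, the amber dropper bottle standing near the tray and the seal stamp from its slanted stand, each standing upright on the card that shows it, inside the outline drawn there, the shell lying along its oval. Leave the other candles where they are.

Things in the scene. Friction and masses are not known exactly. Their poses are not given: they have to be found in the camera images.
- tray: shallow open wooden tray, fixed, 132 x 356 x 14 mm outside, walls 5 mm thick and 14 mm high above the table. Origin: centre of its underside; x across (short side), y along the row of three cards, z up. The cards lie side by side in it, 112 mm apart along y, in an order that changes.
- shell_card: white layout card fixed in the tray, 118 (x) x 108 (y) x 2 mm, black drawing: an oval outline 66 mm (x) by 92 mm (y) round its centre and a small fan of ribs at its -x edge. Origin: centre of its underside; its top is 2 mm above, 7 mm above the table. z up; x and y as the tray's.
- bottle_card: white layout card like the shell card (118 x 108 x 2 mm, origin centre of underside, x and y as the tray's), with a circle of 52 mm diameter round its centre and a small side-view picture of a dropper bottle at its -x edge.
- stamp_card: white layout card like the shell card (118 x 108 x 2 mm, origin centre of underside, x and y as the tray's), with a circle of 43 mm diameter round its centre (smaller than the bottle's) and a small side-view picture of a stamp at its -x edge.
- small_shell: the smaller of the two tan scallop shell candles, loose, 0.06 kg. Origin: centre of its flat underside. 50 mm thick at the foot (x), 76 mm long (y), body 33 mm high, with a wick knot and tag to 44 mm that are not solid. Grasp across x, low, fingers close to the surface. Half a turn makes no difference.
- bottle: amber dropper bottle standing beyond the tray, loose, 0.08 kg (another bottle and stamp at the far left corner of the table belong to the room and have no part in this). Origin: centre of its underside, z up. Round body 35 mm in diameter up to 68 mm; black cap 22 mm in diameter above it up to 105 mm.
- stamp: seal stamp with a brown turned wooden handle on a round brass foot, loose, 0.12 kg, 82 mm long. Origin: centre of the underside of the foot; z along the stamp from foot to handle. Foot 28 mm in diameter and 16 mm high; handle at most 26 mm in diameter, widest about 65 mm from the foot. It starts in the stand, loosely held, leaning about 0.62 rad (36 degrees) from vertical.
- stamp_stand: small pale wooden stand, fixed, base 84 x 64 x 8 mm. Origin: centre of its underside. A pocket for the stamp's foot leans 0.52 rad towards the stand's -x (roughly towards the robot); floor centre at x 12, y 0, z 24 mm. On the stamp's lower side a rest 22 mm wide runs 46 mm up along it; the other pocket walls reach 8 to 12 mm up. The handle is clear at both sides (y) from 12 mm up; draw the stamp out along its own axis, about 20 mm or more, to free it.
- big_shell: bystander: larger tan scallop shell candle, 68 x 104 x 56 mm, loose. Origin: centre of underside.
- cloud_candle: bystander: cream cloud-shaped candle of round lobes, 82 x 98 x 56 mm, loose. Origin: centre of underside.

How it is judged:
By the outcome, as a careful person would: the job done as asked, in the order asked, and still so for the second after the job is handed in, with the robot touching nothing.
It also fails if it takes over 70 s, if anything falls off the work surface, if the arm or the gripper's body presses on something with over 40 N, if the wrist force passes 120 N, or if a joint passes its speed limit or range.

## Working session

There is one attempt and no reset: what is moved stays moved. The work goes in short steps, Python scripts to look and compute and a tool call to move; the robot and the scene stay as the last step left them, time stands still between calls to the robot, and variables do not carry over. Pictures are saved under pics/ and viewed, at most 10 in all, crops included, and the job is handed in when it is done.

Besides the shell and the picture viewer there is one more tool, called after "Emit:" as a command line: name --argument value ..., lists and objects as JSON in quotes. servo_tool: Moves the arm, as the interface text tells. Shift numbers are shares of 25 cm and turn numbers shares of pi/2 rad, none past 1 either way. Its arguments: {"type":"object","properties":{"linear":{"type":"array"},"delta_rot":{"type":"array"},"claw":{"type":"number"},"squeeze":{"type":"number"}},"required":["linear","delta_rot"]}

```bash
mkdir -p pics; cat > h.py <<'E'
import numpy as np, cv2
from rig import r
def px(cam,P):
    c=r.camera_info(cam);q=np.array(c["R"])@np.array(P,float)+np.array(c["t"]).ravel();q=np.array(c["intrinsics"])@q;return q[:2]/q[2]
def ray(cam,uv,z):
    c=r.camera_info(cam);R=np.array(c["R"]);t=np.array(c["t"]).ravel();o=-R.T@t
    d=R.T@np.linalg.inv(np.array(c["intrinsics"]))@np.array([uv[0],uv[1],1.]);return o+d*(z-o[2])/d[2]
E
python3 - <<'E'
from h import *
for c in("side","top"):
    im=r.get_image(c);cv2.imwrite(f"pics/{c}0.png",cv2.resize(im,None,fx=1.5,fy=1.5))
    for n in["tray","shell_card","bottle_card","stamp_card","small_shell","bottle","stamp","stamp_stand","big_shell","cloud_candle"]:
        print(c,n,[(np.round(d["centre"]).tolist(),round(d["confidence"],2),px(c,d["centre"]).round().tolist()) for d in r.pinpoint(c,n)[:3]])
s=r.sense();print(s["time"],s["position"],s["eef_rot"],s["width"])
E
```

```text
side tray []
side shell_card [([468.0, -124.0, 7.0], 0.55, [328.0, 182.0])]
side bottle_card [([505.0, 99.0, 10.0], 0.57, [326.0, 261.0])]
side stamp_card [([490.0, -15.0, 7.0], 0.67, [325.0, 218.0])]
side small_shell [([602.0, 175.0, 2.0], 0.93, [273.0, 301.0]), ([668.0, -62.0, 2.0], 0.48, [232.0, 205.0])]
side bottle [([608.0, -282.0, -0.0], 0.62, [258.0, 143.0])]
side stamp [([675.0, -58.0, 28.0], 0.81, [228.0, 197.0])]
side stamp_stand [([665.0, -62.0, 1.0], 0.73, [234.0, 206.0]), ([736.0, 78.0, -3.0], 0.44, [195.0, 261.0])]
side big_shell [([742.0, -176.0, -0.0], 0.84, [198.0, 172.0]), ([468.0, -125.0, 8.0], 0.63, [328.0, 181.0])]
side cloud_candle [([737.0, 77.0, -1.0], 0.68, [194.0, 260.0])]
top tray []
top shell_card [([466.0, -125.0, 5.0], 0.72, [291.0, 255.0]), ([666.0, -57.0, 2.0], 0.45, [260.0, 159.0])]
top bottle_card [([506.0, 92.0, 6.0], 0.91, [186.0, 233.0])]
top stamp_card [([488.0, -16.0, 6.0], 0.55, [238.0, 243.0])]
top small_shell [([602.0, 172.0, 0.0], 0.91, [150.0, 187.0])]
top bottle [([608.0, -277.0, -2.0], 0.94, [363.0, 189.0])]
top stamp [([675.0, -57.0, 23.0], 0.63, [260.0, 153.0])]
top stamp_stand [([669.0, -58.0, 3.0], 0.6, [260.0, 158.0]), ([607.0, -276.0, -2.0], 0.46, [363.0, 189.0]), ([505.0, 97.0, 6.0], 0.16, [183.0, 233.0])]
top big_shell []
top cloud_candle [([734.0, 81.0, -3.0], 0.76, [197.0, 128.0])]
1.1 [173.81519254 600.33232522 200.50189724] [-4.41335059e-01 -3.11042408e+00  3.26142096e-05] 85.483287857666
```

View pics/side0.png

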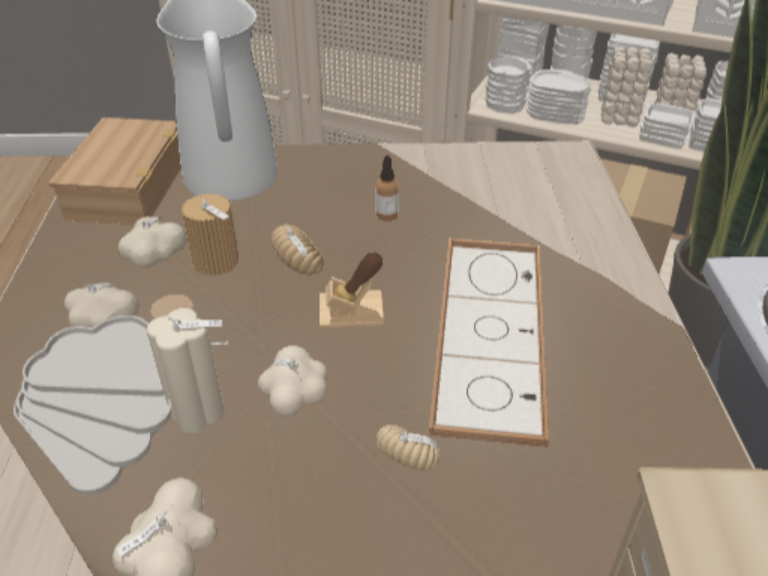

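View pics/top0.png

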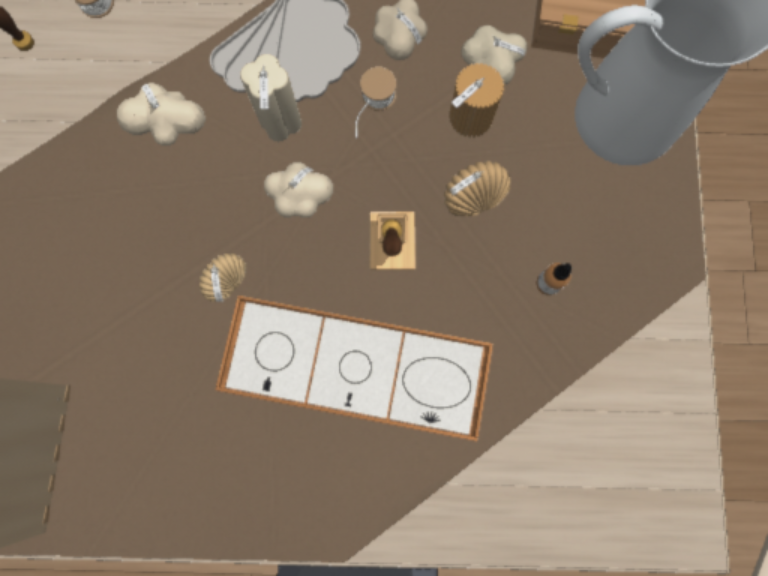

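The pictures agree with the networks: in the top view (1.5x) the bottle card is at (274,352), the stamp card at (355,367) and the shell card at (436,382). The small shell is at (222,277), the stand at (393,240) and the bottle at (555,277). Next I'll get precise centres and yaw angles.

```bash
cat > m.py <<'E'
from h import *
from scipy.optimize import minimize
T=cv2.imread("pics/top0.png");S=cv2.imread("pics/side0.png")
g={"top":T,"side":S}
# card outlines
for c,pts in {"top":[(274,352),(355,367),(436,382)],"side":[(490,393),(491,328),(493,273)]}.items():
    C=[]
    for (u,v),rad in zip(pts,([24,20,38] if c=="top" else [27,22,30])):
        k=cv2.cvtColor(g[c],cv2.COLOR_BGR2GRAY);m=(k<120).astype(np.uint8)
        z=np.zeros_like(m);cv2.circle(z,(u,v),rad,1,-1);ys,xs=np.nonzero(m*z)
        (cx,cy),_,_=cv2.fitEllipse(cv2.convexHull(np.c_[xs,ys].astype(np.float32)))
        C.append(ray(c,((cx+.5)/1.5-.5,(cy+.5)/1.5-.5),7))
    C=np.array(C);print(c,C[:,:2].round(1).tolist(),"spacing",np.linalg.norm(np.diff(C,axis=0),axis=1).round(1),"yaw",np.arctan2(*( -(C[2]-C[0])[[0]],-(C[2]-C[0])[1]))*-1 )
# shell
M={}
for c,(x0,y0,x1,y1) in {"top":(190,240,256,296),"side":(365,412,445,480)}.items():
    hsv=cv2.cvtColor(g[c],cv2.COLOR_BGR2HSV)[y0:y1,x0:x1];m=np.zeros(T.shape[:2],np.uint8)
    m[y0:y1,x0:x1]=((hsv[...,2]>135)).astype(np.uint8)
    n,l,s,_=cv2.connectedComponentsWithStats(m);m=(l==1+np.argmax(s[1:,4])).astype(np.uint8)
    h=cv2.convexHull(np.argwhere(m)[:,::-1].copy());M[c]=cv2.fillPoly(np.zeros_like(m),[h],1);print(c,M[c].sum(),cv2.boundingRect(M[c]))
a=np.linspace(0,2*np.pi,40)
def sil(c,p):
    x,y,t=p;P=[]
    for z,s in((0,1),(12,.97),(22,.8),(29,.55),(33,.2)):
        X=25*s*np.cos(a);Y=38*s*np.sin(a)
        P+=[(x+np.cos(t)*i-np.sin(t)*j,y+np.sin(t)*i+np.cos(t)*j,z) for i,j in zip(X,Y)]
    q=np.array([(px(c,k)+.5)*1.5-.5 for k in P]);return cv2.convexHull(np.round(q*16).astype(np.int32))
def cost(p):
    e=0
    for c in M:
        m=cv2.fillPoly(np.zeros_like(M[c]),[sil(c,p)],1,shift=4);e+=(m!=M[c]).sum()/M[c].sum()
    return e
b=min((minimize(cost,(602,173,t),method="Nelder-Mead",options=dict(initial_simplex=[(602,173,t),(610,173,t),(602,181,t),(602,173,t+.3)])) for t in np.arange(-1.5,1.6,.4)),key=lambda o:o.fun)
print("shell",b.x,b.fun)
for c in M: cv2.polylines(g[c],[sil(c,b.x)],True,(0,0,255),1,shift=4)
# stand edges
for c,uv in{"top":[(370.5,269),(415,269),(414,212),(371,212)],"side":[(319,295),(320,325),(383,322),(382,291)]}.items():
    print("stand",c,[ray(c,((u+.5)/1.5-.5,(v+.5)/1.5-.5),8)[:2].round().tolist() for u,v in uv])
def crop(im,x,y,w=70):return cv2.resize(im[y-w:y+w,x-w:x+w],(390,290))
cv2.imwrite("pics/c1.png",np.vstack([np.hstack([crop(T,222,277),crop(T,393,240)]),np.hstack([crop(S,405,445),crop(S,355,290)])]))
E
python3 m.py
```

```text
Traceback (most recent call last):
  File "m.py", line 11, in <module>
    (cx,cy),_,_=cv2.fitEllipse(cv2.convexHull(np.c_[xs,ys].astype(np.float32)))
                ~~~~~~~~~~~~~~^^^^^^^^^^^^^^^^^^^^^^^^^^^^^^^^^^^^^^^^^^^^^^^^^
cv2.error: OpenCV(4.12.0) /io/opencv/modules/imgproc/src/shapedescr.cpp:356: error: (-215:Assertion failed) n >= 0 && (depth == CV_32F || depth == CV_32S) in function 'fitEllipseNoDirect'
```

```bash
sed -i 's/k<120/k<165/' m.py; python3 m.py
```

```text
top [[503.3, 97.5], [484.9, -13.1], [459.6, -122.0]] spacing [112.1 111.8] yaw [-0.19622438]
side [[504.5, 98.3], [486.1, -13.1], [462.8, -133.1]] spacing [112.9 122.3] yaw [-0.17806638]
top 1557 (199, 253, 47, 43)
side 5440 (365, 412, 80, 68)Traceback (most recent call last):
  File "m.py", line 33, in <module>
    b=min((minimize(cost,(602,173,t),method="Nelder-Mead",options=dict(initial_simplex=[(602,173,t),(610,173,t),(602,181,t),(602,173,t+.3)])) for t in np.arange(-1.5,1.6,.4)),key=lambda o:o.fun)
  File "m.py", line 33, in <genexpr>
    b=min((minimize(cost,(602,173,t),method="Nelder-Mead",options=dict(initial_simplex=[(602,173,t),(610,173,t),(602,181,t),(602,173,t+.3)])) for t in np.arange(-1.5,1.6,.4)),key=lambda o:o.fun)
           ~~~~~~~~^^^^^^^^^^^^^^^^^^^^^^^^^^^^^^^^^^^^^^^^^^^^^^^^^^^^^^^^^^^^^^^^^^^^^^^^^^^^^^^^^^^^^^^^^^^^^^^^^^^^^^^^^^^^^^^^^^^^^^^^^^
    res = _minimize_neldermead(fun, x0, args, callback, bounds=bounds,
                               **options)
    fxcc = func(xcc)
    fx = function(np.copy(x), *(wrapper_args + args))
  File "m.py", line 31, in cost
    m=cv2.fillPoly(np.zeros_like(M[c]),[sil(c,p)],1,shift=4);e+=(m!=M[c]).sum()/M[c].sum()
                                        ~~~^^^^^
  File "m.py", line 27, in sil
    q=np.array([(px(c,k)+.5)*1.5-.5 for k in P]);return cv2.convexHull(np.round(q*16).astype(np.int32))
                 ~~^^^^^
  File "h.py", line 4, in px
    c=r.camera_info(cam);q=np.array(c["R"])@np.array(P,float)+np.array(c["t"]).ravel();q=np.array(c["intrinsics"])@q;return q[:2]/q[2]
ValueError: time passes only in moves, steps and waits
```

```bash
cat > h.py <<'E'
import numpy as np, cv2
from rig import r
CI={c:r.camera_info(c) for c in("side","top")}
def px(cam,P):
    c=CI[cam];q=np.array(c["R"])@np.array(P,float).T+np.array(c["t"]).reshape(3,-1) if np.ndim(P)==2 else np.array(c["R"])@np.array(P,float)+np.array(c["t"]).ravel()
    q=np.array(c["intrinsics"])@q;return (q[:2]/q[2]).T
def ray(cam,uv,z):
    c=CI[cam];R=np.array(c["R"]);t=np.array(c["t"]).ravel();o=-R.T@t
    d=R.T@np.linalg.inv(np.array(c["intrinsics"]))@np.array([uv[0],uv[1],1.]);return o+d*(z-o[2])/d[2]
E
sed -i 's/np.array(\[(px(c,k)+.5)\*1.5-.5 for k in P\])/(px(c,P)+.5)*1.5-.5/; s/hsv\[...,2\]>135/hsv[...,2]>(135 if c=="top" else 150)/' m.py; python3 m.py
```

```text
top [[503.3, 97.5], [484.9, -13.1], [459.6, -122.0]] spacing [112.1 111.8] yaw [-0.19622438]
side [[504.5, 98.3], [486.1, -13.1], [462.8, -133.1]] spacing [112.9 122.3] yaw [-0.17806638]
top 1557 (199, 253, 47, 43)
side 1882 (376, 424, 64, 44)
shell [607.09075941 175.6179594   -2.18473975] 0.5730293481087434
stand top [[621.0, -30.0], [623.0, -92.0], [706.0, -90.0], [704.0, -29.0]]
stand side [[708.0, -83.0], [705.0, -24.0], [624.0, -27.0], [623.0, -89.0]]
```

View pics/c1.png

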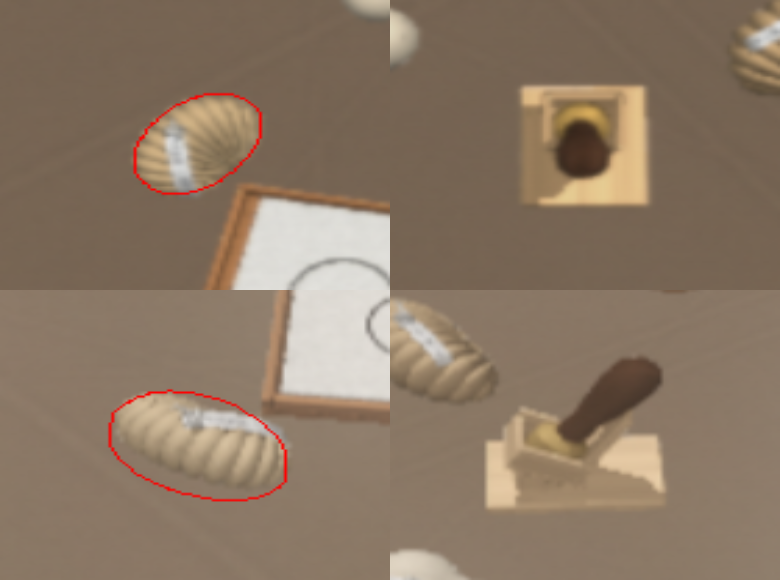

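The crops show the shell's long axis running lower-left to upper-right in the top view, with its flank close to the tray corner. The stamp leans towards -x in a nearly axis-aligned stand. I'll refine the shell fit and check the clearance to the tray corner.

```bash
cat > m2.py <<'E'
exec(open("m.py").read().split("a=np.linspace")[0])
a=np.linspace(0,2*np.pi,40)
def sil(c,p):
    x,y,t,h,tp=p;P=[]
    for f in(0,.2,.4,.6,.8,.95,1):
        s=(1-f**(2+0*tp))**.5*(1-tp)+tp*(1-f);X=25*s*np.cos(a);Y=38*s*np.sin(a)
        P+=[(x+np.cos(t)*i-np.sin(t)*j,y+np.sin(t)*i+np.cos(t)*j,f*h) for i,j in zip(X,Y)]
    return cv2.convexHull(np.round(((px(c,P)+.5)*1.5-.5)*16).astype(np.int32))
def cost(p,parts=False):
    e=[(cv2.fillPoly(np.zeros_like(M[c]),[sil(c,p)],1,shift=4)!=M[c]).sum()/M[c].sum() for c in M]
    return e if parts else sum(e)+1e-2*abs(p[3]-33)/3
for t in(.6,.8,1,1.2):
    s=[np.array((603,173,t,33,.2))+d for d in np.vstack([np.zeros(5),np.diag([8,8,.3,4,.4])])]
    o=minimize(cost,s[0],method="Nelder-Mead",options=dict(initial_simplex=s,maxiter=400));print(o.x.round(2),np.round(cost(o.x,True),3))
for c in M: print(c,cv2.minAreaRect(np.argwhere(M[c])[:,::-1].astype(np.int32).copy()))
K=[(580,151,14)]
# tray outer corner at +x,+y
for u,v in[(238,297.5),(217,389)]: print("tray corner",ray("top",((u+.5)/1.5-.5,(v+.5)/1.5-.5),14).round())
for u,v in[(431,432),(547,438)]: print("tray corner side",ray("side",((u+.5)/1.5-.5,(v+.5)/1.5-.5),10).round())
E
python3 m2.py
```

```text
top [[503.3, 97.5], [484.9, -13.1], [459.6, -122.0]] spacing [112.1 111.8] yaw [-0.19622438]
side [[504.5, 98.3], [486.1, -13.1], [462.8, -133.1]] spacing [112.9 122.3] yaw [-0.17806638]
top 1557 (199, 253, 47, 43)
side 1882 (376, 424, 64, 44)
[ 6.0766e+02  1.7517e+02  9.0000e-01  3.0420e+01 -1.3000e-01] [0.115 0.46 ]
[ 6.0761e+02  1.7589e+02  9.4000e-01  3.3840e+01 -1.1000e-01] [0.094 0.478]
[ 6.0742e+02  1.7586e+02  9.3000e-01  3.4020e+01 -1.0000e-01] [0.095 0.474]
[ 6.0746e+02  1.7576e+02  9.5000e-01  3.4570e+01 -9.0000e-02] [0.1   0.477]
top ((222.0, 274.0), (42.0, 46.0), 90.0)
side ((407.50006103515625, 444.0000305175781), (66.18760681152344, 32.64659118652344), 26.56505012512207)
tray corner [575. 150.  14.]
tray corner [451. 169.  14.]
tray corner side [578. 155.  10.]
tray corner side [451. 168.  10.]
```

Emit:
servo_tool --linear '[[0.872,-0.838,0],[0.872,-0.838,0],[0.872,-0.838,0],[0.872,-0.838,0],[0.872,-0.838,0],[0.872,-0.838,0],[0.872,-0.838,0],[0.872,-0.838,0]]' --delta_rot '[[0,0,-0.223],[0,0,-0.223],[0,0,-0.223],[0,0,-0.223],[0,0,-0.223],[0,0,-0.223],[0,0,-0.223],[0,0,-0.223]]' --claw 100

```text
time: 1.9
position: [393.1, 389.6, 200.7]
eef_rot: [0.982, 2.984, 0.0]
wrist_force: [-0.9, 0.4, -0.2]
width: 85.3
gripper_force: 0.0
```

Emit:
servo_tool --linear '[[0.868,-0.834,0],[0.868,-0.834,0],[0.868,-0.834,0],[0.868,-0.834,0],[0.868,-0.834,0],[0.868,-0.834,0],[0.868,-0.834,-0.1],[0.868,-0.834,-0.3],[0.868,-0.834,-0.48],[0.868,-0.834,-0.64],[0.868,-0.834,-0.74],[0.868,-0.834,-0.78],[0.868,-0.834,-0.78]]' --delta_rot '[[0,0,0],[0,0,0],[0,0,0],[0,0,0],[0,0,0],[0,0,0],[0,0,0],[0,0,0],[0,0,0],[0,0,0],[0,0,0],[0,0,0],[0,0,0]]'

```text
time: 3.2
position: [607.6, 183.7, 4.3]
eef_rot: [-0.973, -2.985, 0.001]
wrist_force: [0.6, 0.7, 0.6]
width: 85.3
gripper_force: 0.0
```

Emit:
servo_tool --linear '[[0.024,0.032,0],[0.047,0.065,0],[0.07,0.097,0],[0.084,0.116,0],[0.094,0.13,0],[0.102,0.14,0],[0.102,0.14,0],[0.08,0.11,0],[0.061,0.084,0],[0.061,0.084,0]]' --delta_rot '[[0,0,0],[0,0,0],[0,0,0],[0,0,0],[0,0,0],[0,0,0],[0,0,0],[0,0,0],[0,0,0],[0,0,0]]'

```text
time: 4.2
position: [623.1, 201.0, 5.5]
eef_rot: [-0.979, -2.984, 0.002]
wrist_force: [1.4, -0.4, 0.2]
width: 85.5
gripper_force: 0.0
```

```bash
python3 - <<'E'
from h import *
ims=[]
for c in("top","side"):
    im=r.get_image(c)
    for d in r.pinpoint(c,"small_shell")[:2]: print(c,np.round(d["centre"]),d["confidence"])
    u,v=px(c,(620,195,10)).astype(int);u0=max(0,u-75);v0=max(0,v-65);ims.append(cv2.resize(im[v0:v0+130,u0:u0+150],(400,346)))
cv2.imwrite("pics/p2.png",np.hstack(ims));print(r.sense()["position"])
E
```

```text
top [607. 174.   3.] 0.71
top [675. -56.  26.] 0.47
side [604. 176.   4.] 0.79
side [ 469. -122.    7.] 0.72
[624.20552508 203.50879283   5.69001071]
```

View pics/p2.png

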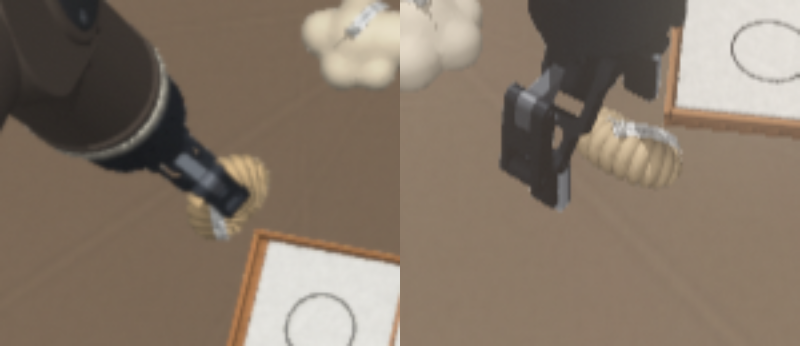

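```bash
python3 - <<'E'
from h import *
for c in("top","side"):
    u,v=px(c,(620,195,10)).astype(int);u0=max(0,u-75);v0=max(0,v-65)
    for P in[(605,175,16),(624,202,16),(599,169,19),(593,160,19),(649,238,19),(577,151,14)]: print(c,P,((px(c,P)-(u0,v0))*(2.667,2.66)+(400 if c=="side" else 0,0)).round())
E
```

```text
top (605, 175, 16) [224. 193.]
top (624, 202, 16) [191. 168.]
top (599, 169, 19) [231. 200.]
top (593, 160, 19) [242. 208.]
top (649, 238, 19) [147. 135.]
top (577, 151, 14) [253. 230.]
side (605, 175, 16) [625. 140.]
side (624, 202, 16) [596. 178.]
side (599, 169, 19) [635. 129.]
side (593, 160, 19) [643. 117.]
side (649, 238, 19) [555. 228.]
side (577, 151, 14) [668. 110.]
```

```bash
python3 - <<'E'
from h import *
for c in("side","top"):
    u,v=px(c,(620,195,10)).astype(int);u0=max(0,u-75);v0=max(0,v-65)
    for z in(10,20,30,40): print(c,z,[((px(c,P+(z,))-(u0,v0))*(2.667,2.66)+(400 if c=="side" else 0,0)).round().tolist() for P in((649,238),(657,249),(599,169))])
im=cv2.imread("pics/p2.png");cv2.imwrite("pics/p3.png",cv2.resize(im[40:240,480:720],None,fx=3.3,fy=3,interpolation=cv2.INTER_CUBIC))
E
```

```text
side 10 [[555.0, 237.0], [541.0, 254.0], [634.0, 138.0]]
side 20 [[555.0, 227.0], [541.0, 244.0], [635.0, 128.0]]
side 30 [[554.0, 217.0], [540.0, 234.0], [635.0, 117.0]]
side 40 [[554.0, 206.0], [540.0, 223.0], [636.0, 106.0]]
top 10 [[150.0, 138.0], [137.0, 128.0], [233.0, 202.0]]
top 20 [[146.0, 135.0], [133.0, 125.0], [230.0, 200.0]]
top 30 [[142.0, 131.0], [129.0, 121.0], [227.0, 197.0]]
top 40 [[138.0, 128.0], [124.0, 117.0], [224.0, 194.0]]
```

View pics/p3.png

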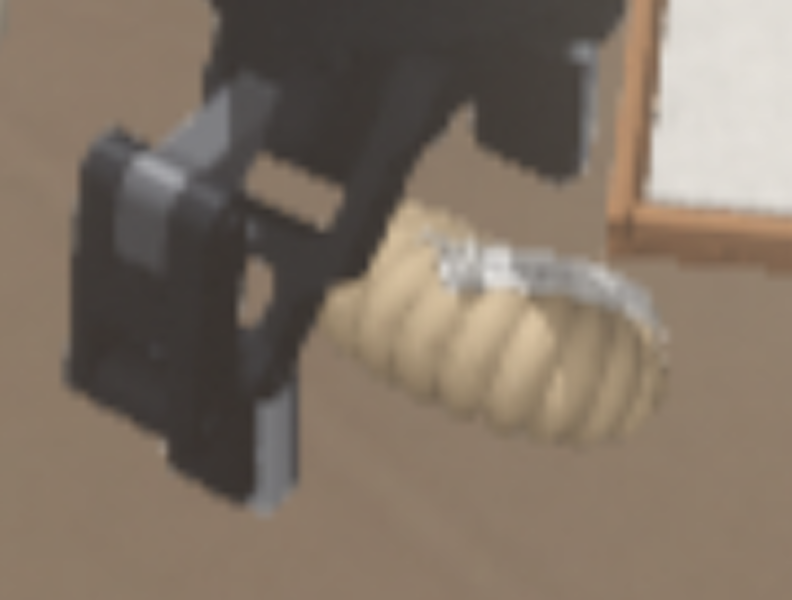

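Emit:
servo_tool --linear '[[0.03,0.04,0.1],[0.144,0.194,0.1],[0.144,0.194,0.1],[0.144,0.194,0],[0.144,0.194,-0.03],[0.144,0.194,-0.046],[0.144,0.194,-0.046],[0.144,0.194,-0.046]]' --delta_rot '[[0,0,0],[0,0,0],[0,0,0],[0,0,0],[0,0,0],[0,0,0],[0,0,0],[0,0,0]]'

```text
time: 5.2
position: [660.5, 251.8, -5.3]
eef_rot: [0.977, 2.985, 0.001]
wrist_force: [0.0, -0.1, -0.7]
width: 85.4
gripper_force: 0.0
```

```bash
python3 - <<'E'
from h import *
s=r.sense();print(s["position"],s["width"])
c="side";im=r.get_image(c);print([(np.round(d["centre"]),d["confidence"]) for d in r.pinpoint(c,"small_shell")[:1]])
t=s["position"];k=r.sense()["eef_rot"];R=cv2.Rodrigues(np.array(k))[0]
u,v=px(c,(640,215,10)).astype(int);u0=u-80;v0=v-60
im=cv2.resize(im[v0:v0+120,u0:u0+160],None,fx=5,fy=5,interpolation=cv2.INTER_CUBIC)
# expected tip corners of both pads, 13 mm behind TCP at inner faces (red), and same straight below on table (green)
for sy in(-1,1):
  for sx in(-1,1):
    P=np.array(t)+R@np.array([11*sx,42.5*sy,-13]);Q=P.copy();Q[2]=0
    for X,col in((P,(0,0,255)),(Q,(0,255,0))):
        q=(px(c,X)-(u0,v0)+.5)*5;cv2.circle(im,tuple(int(a) for a in q),4,col,-1)
cv2.imwrite("pics/p4.png",im)
E
```

```text
[660.52157872 251.82380397  -5.25118083] 85.36154870054823
[(array([601., 176.,   2.]), 0.69)]
```

View pics/p4.png

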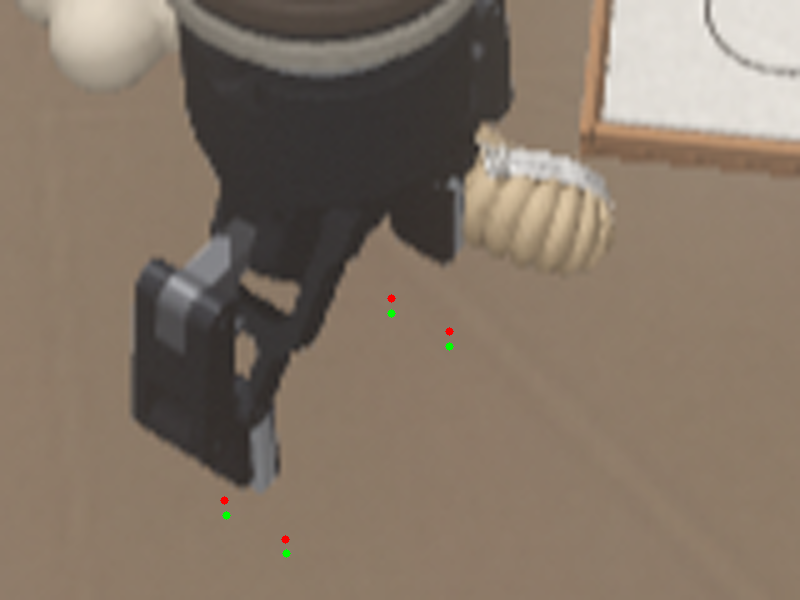

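Emit:
servo_tool --linear '[[0,0,-0.016],[0,0,-0.028],[0,0,-0.032],[0,0,-0.036],[0,0,-0.036]]' --delta_rot '[[0,0,0],[0,0,0],[0,0,0],[0,0,0],[0,0,0]]'

```text
time: 5.8
position: [660.0, 251.8, -15.2]
eef_rot: [-0.976, -2.986, 0.0]
wrist_force: [0.2, -0.1, -0.1]
width: 85.6
gripper_force: 0.0
```

Emit:
servo_tool --linear '[[0,0,0.1],[0,0,0.18],[0,0,0.18],[0,0,0.18],[0,0,0.18],[0,0,0.18],[0,0,0.18],[0,0,0.18]]' --delta_rot '[[0,0,0],[0,0,0],[0,0,0],[0,0,0],[0,0,0],[0,0,0],[0,0,0],[0,0,0]]' --claw 62

```text
time: 6.6
position: [659.8, 251.7, 29.5]
eef_rot: [-0.976, -2.985, 0.001]
wrist_force: [0.2, 1.7, -0.3]
width: 53.3
gripper_force: 0.0
```

```bash
python3 - <<'E'
from h import *
s=r.sense();print(s["position"],s["width"],s["joint_positions"])
t=np.array(s["position"]);R=cv2.Rodrigues(np.array(s["eef_rot"]))[0];out=[]
for c in("side","top"):
    im=r.get_image(c);u,v=px(c,t+[-15,-15,0]).astype(int);u0=u-40;v0=v-60
    im=cv2.resize(im[v0:v0+100,u0:u0+80],None,fx=5,fy=5,interpolation=cv2.INTER_CUBIC)
    for b,col in((-5,(0,0,255)),(-38,(0,255,0))):
     for sy in(-1,1):
      for sx in(-1,1):
        q=(px(c,t+R@np.array([11*sx,s["width"]/2*sy,b]))-(u0,v0)+.5)*5;cv2.circle(im,tuple(int(a) for a in q),3,col,-1)
    out.append(im)
cv2.imwrite("pics/p5.png",np.hstack(out))
E
```

```text
[659.81806337 251.7475261   29.50561587] 53.324428049906594 [-0.58619881  0.73013042  0.24217972  1.53118353 -0.20462851  0.90597711
  0.66190824]
```

View pics/p5.png

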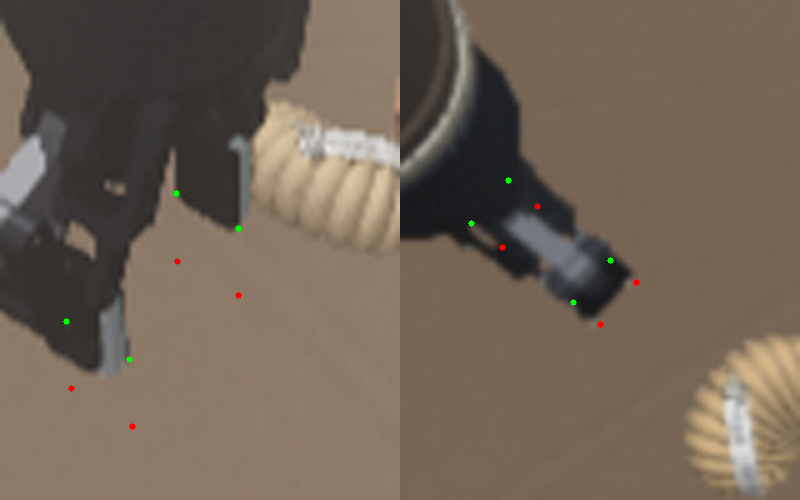

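Emit:
servo_tool --linear '[[-0.1,-0.15,0.02],[-0.21,-0.294,0.02],[-0.21,-0.294,0],[-0.21,-0.294,-0.1],[-0.21,-0.294,-0.17],[-0.21,-0.294,-0.21],[-0.21,-0.294,-0.226],[-0.21,-0.294,-0.226]]' --delta_rot '[[0,0,0],[0,0,0],[0,0,0],[0,0,0],[0,0,0],[0,0,0],[0,0,0],[0,0,0]]' --claw 100

```text
time: 7.5
position: [607.6, 178.4, -26.7]
eef_rot: [-0.976, -2.986, 0.0]
wrist_force: [-0.0, 0.1, 0.2]
width: 85.7
gripper_force: 0.0
```

Emit:
servo_tool --linear '[[0.02,0.028,0],[0.038,0.052,0],[0.054,0.075,0],[0.07,0.097,0],[0.084,0.116,0],[0.098,0.136,0],[0.113,0.156,0],[0.113,0.156,0],[0.09,0.124,0],[0.076,0.103,0],[0.076,0.103,0]]' --delta_rot '[[0,0,0],[0,0,0],[0,0,0],[0,0,0],[0,0,0],[0,0,0],[0,0,0],[0,0,0],[0,0,0],[0,0,0],[0,0,0]]'

```text
time: 8.6
position: [625.7, 202.4, -26.7]
eef_rot: [-0.979, -2.985, 0.002]
wrist_force: [0.1, -0.4, -0.1]
width: 85.6
gripper_force: 0.0
```

```bash
cat > v.py <<'E'
import sys
from h import *
# v.py outname x y z [half-w]: both views round a point, with tip marks
def look(name,C,w=40,h=50,marks=()):
    out=[]
    for c in("side","top"):
        im=r.get_image(c);u,v=px(c,C).astype(int);u0=max(0,u-w);v0=max(0,v-h)
        im=cv2.resize(im[v0:v0+2*h,u0:u0+2*w],None,fx=5,fy=5,interpolation=cv2.INTER_CUBIC)
        for P in marks:
            q=(px(c,P)-(u0,v0)+.5)*5;cv2.circle(im,tuple(int(a) for a in q),3,(0,0,255),-1)
        out.append(im)
    cv2.imwrite(f"pics/{name}.png",np.hstack(out))
E
python3 - <<'E'
from v import *
s=r.sense();print(s["position"],s["width"],s["wrist_force"])
look("p6",(620,195,10))
for c in("side","top"):print([(np.round(d["centre"]),d["confidence"]) for d in r.pinpoint(c,"small_shell")[:1]])
E
```

```text
[625.74178661 202.35343627 -26.66305305] 85.57747280313912 [ 0.09393156 -0.44650136 -0.07424795]
[(array([615., 195.,   3.]), 0.87)]
[(array([615., 193.,   2.]), 0.75)]
```

View pics/p6.png

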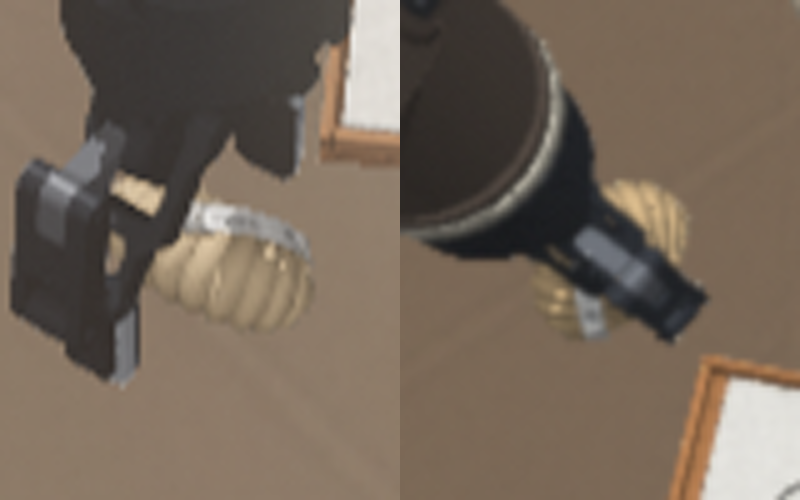

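Emit:
servo_tool --linear '[[0.03,0.042,0],[0.045,0.062,0],[0.056,0.077,0],[0.066,0.09,0],[0.066,0.09,0],[0.03,0.04,0],[-0.019,-0.006,0],[-0.019,-0.006,0]]' --delta_rot '[[0,0,0],[0,0,0],[0,0,0],[0,0,0],[0,0,0],[0,0,0],[0,0,0],[0,0,0]]'

```text
time: 9.6
position: [620.5, 200.3, -26.7]
eef_rot: [-0.979, -2.984, 0.003]
wrist_force: [-0.1, -0.2, 0.2]
width: 85.2
gripper_force: 0.0
```

```bash
python3 - <<'E'
from v import *
s=r.sense();print(s["position"],s["width"],s["wrist_force"])
for c in("side","top"):
    im=r.get_image(c)
    for k in range(2):print(c,[(np.round(d["centre"]),d["confidence"]) for d in r.pinpoint(c,"small_shell")[:1]])
E
```

```text
[620.49442539 200.31938673 -26.68073398] 85.22622669886287 [-0.08860772 -0.18940443  0.1772709 ]
side [(array([624., 204.,   2.]), 0.94)]
side [(array([624., 204.,   2.]), 0.94)]
top [(array([625., 201.,   3.]), 0.86)]
top [(array([625., 201.,   3.]), 0.86)]
```

Emit:
servo_tool --linear '[[0.016,0.009,0],[0.016,0.009,-0.02],[0.016,0.009,-0.035],[0.016,0.009,-0.035],[0.016,0.009,-0.035]]' --delta_rot '[[0,0,0],[0,0,0],[0,0,0],[0,0,0],[0,0,0]]' --squeeze 25

```text
time: 10.4
position: [625.5, 204.7, -35.6]
eef_rot: [-0.977, -2.985, 0.001]
wrist_force: [1.5, 0.1, -0.0]
width: 85.4
gripper_force: 0.0
```

Emit:
servo_tool --linear '[[0,0,0],[0,0,0],[0,0,0],[0,0,0],[0,0,0]]' --delta_rot '[[0,0,0],[0,0,0],[0,0,0],[0,0,0],[0,0,0]]' --claw 65

```text
time: 10.9
position: [626.3, 204.9, -34.7]
eef_rot: [0.976, 2.985, 0.001]
wrist_force: [-0.6, 0.6, 5.4]
width: 55.2
gripper_force: 2.9
```

Emit:
servo_tool --linear '[[0,0,0.014],[0,0,0.014],[0,0,0.014],[0,0,0.014],[0,0,0.014],[0,0,0.014]]' --delta_rot '[[0,0,0],[0,0,0],[0,0,0],[0,0,0],[0,0,0],[0,0,0]]' --claw 0 --squeeze 35

```text
time: 11.5
position: [626.2, 205.1, -30.4]
eef_rot: [0.976, 2.985, 0.001]
wrist_force: [-2.9, 0.1, 13.0]
width: 44.5
gripper_force: 31.6
```

Emit:
servo_tool --linear '[[0,0,0.1],[0,0,0.28],[0,0,0.44],[-0.05,-0.15,0.44],[-0.15,-0.32,0.44],[-0.23,-0.48,0.44],[-0.31,-0.64,0.44],[-0.38,-0.78,0.44],[-0.4,-0.84,0.44],[-0.4,-0.84,0.44],[-0.4,-0.84,0.44]]' --delta_rot '[[0,0,0],[0,0,0],[0,0,-0.05],[0,0,-0.13],[0,0,-0.22],[0,0,-0.31],[0,0,-0.4],[0,0,-0.49],[0,0,-0.58],[0,0,-0.66],[0,0,-0.702]]'

```text
time: 12.6
position: [525.3, -5.9, 78.3]
eef_rot: [-2.402, -2.024, 0.0]
wrist_force: [1.5, 0.1, -0.1]
width: 37.0
gripper_force: 33.2
```

```bash
python3 - <<'E'
from v import *
s=r.sense();print(s["position"],s["width"],s["eef_rot"],s["wrist_force"])
for c in("side","top"):
    im=r.get_image(c)
    for n in("small_shell","shell_card","stamp_card"):print(c,n,[(np.round(d["centre"]),d["confidence"]) for d in r.pinpoint(c,n)[:2]])
E
```

```text
[525.28431845  -5.89226523  78.29122393] 36.96950537395782 [-2.40241938e+00 -2.02396831e+00  2.41561830e-04] [ 1.51063222  0.1441693  -0.10400825]
side small_shell [(array([521.,  -6., 104.]), 0.73)]
side shell_card [(array([ 470., -125.,    6.]), 0.74)]
side stamp_card [(array([489., -16.,   6.]), 0.73)]
top small_shell [(array([675., -56.,  26.]), 0.56), (array([523.,  -9., 105.]), 0.53)]
top shell_card [(array([ 471., -125.,    4.]), 0.66), (array([520., -12., 107.]), 0.47)]
top stamp_card [(array([485., -12.,   4.]), 0.8)]
```

Emit:
servo_tool --linear '[[-0.08,-0.16,0],[-0.15,-0.32,0],[-0.217,-0.468,0],[-0.217,-0.468,-0.1],[-0.217,-0.468,-0.22],[-0.217,-0.468,-0.31],[-0.217,-0.468,-0.35],[-0.217,-0.468,-0.36],[-0.217,-0.468,-0.36]]' --delta_rot '[[0,0,0],[0,0,0],[0,0,0],[0,0,0],[0,0,0],[0,0,0],[0,0,0],[0,0,0],[0,0,0]]'

```text
time: 13.9
position: [471.8, -122.3, -11.4]
eef_rot: [2.396, 2.032, 0.0]
wrist_force: [0.4, -0.5, -0.4]
width: 37.1
gripper_force: 33.2
```

```bash
python3 - <<'E'
from v import *
s=r.sense();print(s["position"],s["width"],s["eef_rot"],s["wrist_force"])
look("p7",(468,-125,20),w=40,h=50)
for c in("side","top"):
    for n in("small_shell","shell_card"):print(c,n,[(np.round(d["centre"]),d["confidence"]) for d in r.pinpoint(c,n)[:2]])
E
```

```text
[ 471.81662623 -122.28407115  -11.40909607] 37.126777939484406 [2.39572957e+00 2.03200269e+00 1.20150496e-04] [ 0.41354319 -0.51840698 -0.43836331]
side small_shell [(array([ 469., -123.,   18.]), 0.93), (array([677., -55.,  25.]), 0.48)]
side shell_card [(array([ 466., -122.,    8.]), 0.9)]
top small_shell [(array([505.,  94.,   9.]), 0.54), (array([ 605., -278.,   -4.]), 0.52)]
top shell_card []
```

View pics/p7.png

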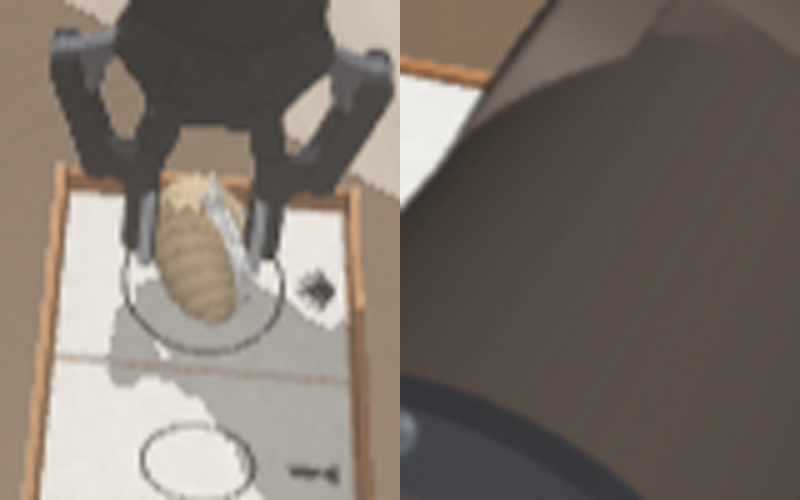

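The side view shows the shell held just above its oval, with its long axis turned about 0.25 rad from the tray's. I'll turn, lower and release.

Emit:
servo_tool --linear '[[-0.004,-0.004,0],[-0.008,-0.008,0],[-0.008,-0.008,-0.02],[-0.008,-0.008,-0.034],[-0.008,-0.008,-0.042],[-0.008,-0.008,-0.042]]' --delta_rot '[[0,0,-0.08],[0,0,-0.14],[0,0,-0.14],[0,0,-0.14],[0,0,-0.14],[0,0,-0.14]]'

```text
time: 14.8
position: [472.0, -124.5, -16.9]
eef_rot: [2.604, 1.757, 0.011]
wrist_force: [-15.9, 6.1, 98.5]
width: 37.0
gripper_force: 109.8
```

Emit:
servo_tool --linear '[[0,0,0],[0,0,0],[0,0,0],[0,0,0],[0,0,0.1],[0,0,0.3],[0,0,0.5],[0,0,0.55]]' --delta_rot '[[0,0,0],[0,0,0],[0,0,0],[0,0,0],[0,0,0],[0,0,0],[0,0,0],[0,0,0]]' --claw 85

```text
time: 15.6
position: [471.7, -125.2, 119.1]
eef_rot: [2.602, 1.754, 0.006]
wrist_force: [-0.3, -0.6, 0.4]
width: 72.5
gripper_force: 0.0
```

Emit:
servo_tool --linear '[[0.05,-0.18,0.06],[0.16,-0.34,0.1],[0.3,-0.47,0.1],[0.43,-0.58,0.1],[0.544,-0.612,0.1],[0.544,-0.612,0.1],[0.544,-0.612,0.1]]' --delta_rot '[[0,0,0],[0,0,0],[0,0,0],[0,0,0],[0,0,0],[0,0,0],[0,0,0]]' --claw 85

```text
time: 16.3
position: [605.0, -277.1, 138.6]
eef_rot: [-2.603, -1.756, 0.003]
wrist_force: [-1.1, -0.6, -0.1]
width: 72.7
gripper_force: 0.0
```

```bash
python3 - <<'E'
from v import *
s=r.sense();print(s["position"],s["width"],s["eef_rot"],s["wrist_force"])
look("p8",(480,-125,20),w=40,h=50)
for c in("side","top"):
    for n in("small_shell","shell_card","bottle"):print(c,n,[(np.round(d["centre"]),d["confidence"]) for d in r.pinpoint(c,n)[:1]])
E
```

```text
[ 605.00125746 -277.12851733  138.64144138] 72.72888338457516 [-2.60300209 -1.75606997  0.00297566] [-1.08648401 -0.58969793 -0.14298872]
side small_shell [(array([ 466., -128.,    8.]), 0.8)]
side shell_card [(array([ 463., -123.,    7.]), 0.89)]
side bottle [(array([ 608., -280.,    4.]), 0.74)]
top small_shell []
top shell_card []
top bottle []
```

View pics/p8.png

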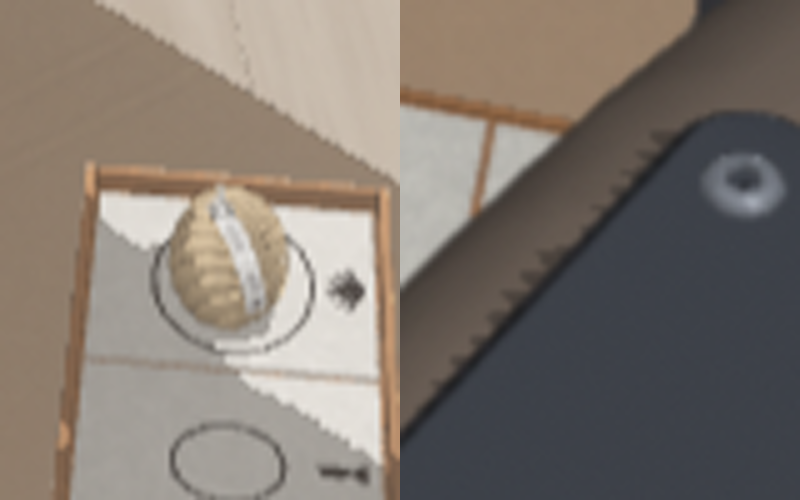

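The shell lies flat inside its oval: in the side crop it spans (168–290, 185–330) inside an outline of (152–315, to 352). Next is the bottle.

Emit:
servo_tool --linear '[[0.012,-0.01,0],[0.012,-0.01,-0.1],[0.012,-0.01,-0.24],[0.012,-0.01,-0.36],[0.012,-0.01,-0.45],[0.012,-0.01,-0.5],[0.012,-0.01,-0.526],[0.012,-0.01,-0.526]]' --delta_rot '[[0,0,0],[0,0,0],[0,0,0],[0,0,0],[0,0,0],[0,0,0],[0,0,0],[0,0,0]]' --claw 100

```text
time: 17.5
position: [608.6, -279.7, 8.6]
eef_rot: [-2.604, -1.757, 0.0]
wrist_force: [-0.8, 0.3, 0.0]
width: 85.3
gripper_force: 0.0
```

Emit:
servo_tool --linear '[[0,0,0],[0,0,0],[0,0,0],[0,0,0],[0,0,0],[0,0,0],[0,0,0],[0,0,0]]' --delta_rot '[[0,0,0],[0,0,0],[0,0,0],[0,0,0],[0,0,0],[0,0,0],[0,0,0],[0,0,0]]' --claw 0 --squeeze 35

```text
time: 18.3
position: [609.1, -279.8, 9.6]
eef_rot: [2.604, 1.756, 0.001]
wrist_force: [-0.9, 1.2, 7.1]
width: 33.2
gripper_force: 34.4
```

Emit:
servo_tool --linear '[[0,0,0.1],[0,0,0.3],[0,0,0.48],[-0.03,0.12,0.52],[-0.08,0.3,0.52],[-0.14,0.48,0.52],[-0.18,0.66,0.52],[-0.22,0.8,0.52],[-0.25,0.9,0.52]]' --delta_rot '[[0,0,0],[0,0,0],[0,0,0],[0,0,0.03],[0,0,0.06],[0,0,0.09],[0,0,0.12],[0,0,0.135],[0,0,0.135]]'

```text
time: 19.2
position: [545.1, -51.4, 138.7]
eef_rot: [-2.399, -2.026, -0.001]
wrist_force: [0.3, -0.0, -1.2]
width: 33.1
gripper_force: 35.4
```

Emit:
servo_tool --linear '[[-0.05,0.15,0],[-0.1,0.3,0],[-0.15,0.48,0],[-0.17,0.61,0],[-0.17,0.61,0],[-0.17,0.61,0]]' --delta_rot '[[0,0,0],[0,0,0],[0,0,0],[0,0,0],[0,0,0],[0,0,0]]'

```text
time: 19.8
position: [503.3, 98.5, 138.8]
eef_rot: [2.402, 2.025, -0.0]
wrist_force: [0.1, -0.8, -1.1]
width: 33.0
gripper_force: 35.4
```

```bash
python3 - <<'E'
from v import *
s=r.sense();print(s["position"],s["width"],s["eef_rot"],s["wrist_force"])
for c in("side","top"):
    im=r.get_image(c);cv2.imwrite(f"pics/z_{c}.png",im)
    for n in("bottle","bottle_card","small_shell","shell_card"):print(c,n,[(np.round(d["centre"]),d["confidence"]) for d in r.pinpoint(c,n)[:2]])
    # tan shell mask
    u,v=px(c,(467,-124.5,12)).astype(int);o=im[v-30:v+30,u-38:u+38];h=cv2.cvtColor(o,cv2.COLOR_BGR2HSV)
    m=((h[...,1]>45)&(h[...,1]<140)).astype(np.uint8);n,l,st,ce=cv2.connectedComponentsWithStats(m);k=l[26:34,34:42];k=np.bincount(k[k>0]).argmax()
    m=(l==k).astype(np.uint8);H=cv2.convexHull(np.argwhere(m)[:,::-1].astype(np.int32).copy());e=cv2.fitEllipse(H)
    (ex,ey),(A,B),an=e;d=np.array([np.sin(np.radians(an)),-np.cos(np.radians(an))])*B/2;cc=np.array([u-38+ex,v-30+ey])
    w=[ray(c,cc+d,12)[:2],ray(c,cc-d,12)[:2],ray(c,cc,12)[:2]];print(c,"shell mask",m.sum(),np.round(w,1).tolist(),"axis",np.degrees(np.arctan2(*(w[0]-w[1])[::-1])).round(1),"size",A,B)
E
```

```text
[503.34122096  98.50549076 138.7927476 ] 32.95023394435158 [ 2.40179112e+00  2.02502445e+00 -4.79931181e-05] [ 0.14714673 -0.82002779 -1.0715532 ]
side bottle [(array([503.,  98., 130.]), 0.88)]
side bottle_card [(array([504.,  97.,   7.]), 0.57)]
side small_shell [(array([ 469., -126.,   11.]), 0.59)]
side shell_card [(array([ 468., -121.,    9.]), 0.78)]
side shell mask 377 [[434.0, -154.8], [462.6, -70.3], [448.8, -111.3]] axis -108.7 size 23.436004638671875 26.98394012451172
top bottle [(array([501., 103., 126.]), 0.53)]
top bottle_card []
top small_shell [(array([ 466., -127.,    8.]), 0.89), (array([735.,  80.,  -2.]), 0.67)]
top shell_card [(array([ 470., -123.,    3.]), 0.67)]
top shell mask 597 [[454.2, -160.6], [483.6, -93.0], [468.9, -126.9]] axis -113.4 size 24.4397029876709 36.798702239990234
```

Emit:
servo_tool --linear '[[0.004,0,-0.15],[0.004,0,-0.3],[0.004,0,-0.4],[0.004,0,-0.45],[0.004,0,-0.47],[0.004,0,-0.476],[0.004,0,-0.48],[0.004,0,-0.48]]' --delta_rot '[[0,0,0],[0,0,0],[0,0,0],[0,0,0],[0,0,0],[0,0,0],[0,0,0],[0,0,0]]'

```text
time: 21.1
position: [505.3, 98.1, 19.7]
eef_rot: [2.403, 2.022, 0.003]
wrist_force: [0.7, 1.0, -0.5]
width: 33.2
gripper_force: 35.4
```

```bash
cat > sh.py <<'E'
from h import *
from scipy.optimize import minimize
# silhouette fit of the shell on its card from a saved top picture
im=cv2.resize(cv2.imread("pics/z_top.png"),None,fx=3,fy=3,interpolation=cv2.INTER_CUBIC).astype(int)
b=im[...,0];rr=im[...,2];m=((rr-b)>25).astype(np.uint8)
u,v=((px("top",(467,-124.5,12))+.5)*3).astype(int);z=np.zeros_like(m);cv2.circle(z,(int(u),int(v)),62,1,-1);m*=z
m=cv2.morphologyEx(m,cv2.MORPH_OPEN,np.ones((5,5),np.uint8))
n,l,st,_=cv2.connectedComponentsWithStats(m);m=(l==1+np.argmax(st[1:,4])).astype(np.uint8)
M=cv2.fillPoly(np.zeros_like(m),[cv2.convexHull(np.argwhere(m)[:,::-1].astype(np.int32).copy())],1)
a=np.linspace(0,2*np.pi,40)
def sil(p,h=33,zb=7):
    x,y,t=p;P=[]
    for f in(0,.2,.4,.6,.8,.95,1):
        s=(1-f*f)**.5;X=25*s*np.cos(a);Y=38*s*np.sin(a)
        P+=[(x+np.cos(t)*i-np.sin(t)*j,y+np.sin(t)*i+np.cos(t)*j,zb+f*h) for i,j in zip(X,Y)]
    return cv2.convexHull(np.round(((px("top",P)+.5)*3-.5)*16).astype(np.int32))
cost=lambda p:(cv2.fillPoly(np.zeros_like(M),[sil(p)],1,shift=4)!=M).sum()/M.sum()
for t in(-.6,-.2,.2):
    s=[np.array((467,-125,t))+d for d in np.vstack([np.zeros(3),np.diag([6,6,.3])])]
    o=minimize(cost,s[0],method="Nelder-Mead",options=dict(initial_simplex=s));print(o.x.round(2),round(o.fun,3),M.sum(),m.sum())
# ellipse outline + centre from oval: dark ring
E
python3 sh.py; python3 -c "
from h import *
s=r.sense();print(s['position'],s['wrist_force'])"
```

```text
[ 4.6937e+02 -1.2748e+02 -3.9000e-01] 0.017 6709 5623
[ 4.6947e+02 -1.2686e+02 -4.0000e-01] 0.023 6709 5623
[ 4.6938e+02 -1.2746e+02 -3.9000e-01] 0.017 6709 5623
[505.31706599  98.10488265  19.65683671] [ 0.65855396  1.00960279 -0.5049722 ]
```

Emit:
servo_tool --linear '[[-0.004,0,-0.004],[-0.004,0,-0.008],[-0.004,0,-0.01],[-0.004,0,-0.01]]' --delta_rot '[[0,0,0],[0,0,0],[0,0,0],[0,0,0]]'

```text
time: 21.5
position: [503.7, 98.0, 16.6]
eef_rot: [-2.404, -2.023, -0.001]
wrist_force: [-1.1, 0.6, 3.4]
width: 33.0
gripper_force: 35.8
```

Emit:
servo_tool --linear '[[0,0,0],[0,0,0],[0,0,0],[0,0,0],[0,0,0],[0,0,0.1],[0,0,0.28],[0,0,0.44],[0,0,0.52],[0,0,0.52]]' --delta_rot '[[0,0,0],[0,0,0],[0,0,0],[0,0,0],[0,0,0],[0,0,0],[0,0,0],[0,0,0],[0,0,0],[0,0,0]]' --claw 90

```text
time: 22.5
position: [505.5, 98.2, 149.1]
eef_rot: [2.403, 2.022, 0.008]
wrist_force: [-0.1, 0.3, -0.7]
width: 77.0
gripper_force: 0.0
```

```bash
python3 - <<'E'
from v import *
s=r.sense();print(s["position"],s["width"],s["eef_rot"],s["wrist_force"])
for c in("side","top"):
    im=r.get_image(c)
    for n in("bottle","small_shell"):print(c,n,[(np.round(d["centre"]),d["confidence"]) for d in r.pinpoint(c,n)[:2]],[(np.round(d["centre"]),d["confidence"]) for d in r.spot_in(c,n)[:1]])
E
```

```text
[505.50795802  98.24309649 149.07586174] 76.99120331146004 [2.40281715 2.02161955 0.00809396] [-0.09366388  0.30997833 -0.74708969]
side bottle [(array([506.,  97.,  10.]), 0.39)] [(array([505., 108.,  59.]), 0.85)]
side small_shell [(array([ 466., -125.,    9.]), 0.83)] [(array([ 472., -110.,   29.]), 0.84)]
top bottle [(array([506., 103.,   4.]), 0.58)] [(array([499.,  96.,  67.]), 0.71)]
top small_shell [(array([ 467., -126.,    8.]), 0.58), (array([484., -16.,   6.]), 0.33)] [(array([ 469., -126.,   34.]), 0.94)]
```

Emit:
servo_tool --linear '[[-0.03,-0.15,0],[-0.06,-0.35,0],[-0.09,-0.55,0],[-0.12,-0.75,0],[-0.142,-0.902,0],[-0.142,-0.902,-0.1],[-0.142,-0.902,-0.3],[-0.142,-0.902,-0.46],[-0.142,-0.902,-0.58],[-0.142,-0.902,-0.64],[-0.142,-0.902,-0.66],[-0.142,-0.902,-0.66]]' --delta_rot '[[0,0,-0.02],[0,0,-0.06],[0,0,-0.1],[0,0,-0.14],[0,0,-0.14],[0,0,-0.14],[0,0,-0.14],[0,0,-0.14],[0,0,-0.14],[0,0,-0.14],[0,0,-0.14],[0,0,-0.14]]' --claw 85

```text
time: 24.2
position: [467.8, -127.8, -19.1]
eef_rot: [-2.611, -1.746, 0.001]
wrist_force: [-0.0, -0.5, 0.5]
width: 72.9
gripper_force: 0.0
```

Emit:
servo_tool --linear '[[0,0,0],[0,0,0],[0,0,0],[0,0,0],[0,0,0],[0,0,0]]' --delta_rot '[[0,0,0],[0,0,0],[0,0,0],[0,0,0],[0,0,0],[0,0,0]]' --claw 0 --squeeze 20

```text
time: 24.8
position: [469.1, -127.8, -17.6]
eef_rot: [2.61, 1.746, 0.003]
wrist_force: [-0.3, 0.4, 4.9]
width: 42.7
gripper_force: 17.6
```

Now twist by +0.22 rad, shift by (-2, +3) mm, then release and lift.

Emit:
servo_tool --linear '[[0,0,0.002],[-0.003,0.004,0.002],[-0.006,0.008,0.002],[-0.008,0.012,0.002],[-0.008,0.012,0.002]]' --delta_rot '[[0,0,0.04],[0,0,0.08],[0,0,0.12],[0,0,0.14],[0,0,0.14]]'

```text
time: 25.3
position: [467.7, -124.8, -17.1]
eef_rot: [2.401, 2.022, 0.004]
wrist_force: [1.0, -0.4, 7.1]
width: 42.0
gripper_force: 19.6
```

Emit:
servo_tool --linear '[[0,0,0],[0,0,0],[0,0,0],[0,0,0],[0,0,0],[0,0,0.1],[0,0,0.28],[0,0,0.46],[0,0,0.64],[0.1,0.2,0.64],[0.2,0.4,0.64],[0.3,0.6,0.64],[0.3,0.8,0.64],[0.3,0.8,0.64]]' --delta_rot '[[0,0,0],[0,0,0],[0,0,0],[0,0,0],[0,0,0],[0,0,0],[0,0,0],[0,0,0],[0,0,0],[0,0,0],[0,0,0],[0,0,0],[0,0,0],[0,0,0]]' --claw 85

```text
time: 26.7
position: [541.3, 81.8, 141.1]
eef_rot: [-2.396, -2.03, -0.001]
wrist_force: [-0.2, 0.5, 0.2]
width: 72.8
gripper_force: 0.0
```

```bash
python3 - <<'E'
from v import *
s=r.sense();print(s["position"],s["width"],s["eef_rot"],s["wrist_force"],s["joint_positions"])
cv2.imwrite("pics/z_top.png",r.get_image("top"))
for c in("side","top"):
    im=r.get_image(c)
    for n in("stamp","stamp_stand","stamp_card"):print(c,n,[(np.round(d["centre"]),d["confidence"]) for d in r.pinpoint(c,n)[:1]],[(np.round(d["centre"]),d["confidence"]) for d in r.spot_in(c,n)[:1]])
E
python3 sh.py
```

```text
[541.26943689  81.75928555 141.09672045] 72.77058878465525 [-2.39570929e+00 -2.02970645e+00 -6.98118909e-04] [-0.19389533  0.53684029  0.18876604] [-0.73075133  0.41731437  0.66423315  1.87782267 -0.31371885  0.95230945
 -0.08850532]
side stamp [(array([674., -54.,  25.]), 0.95)] [(array([649., -46.,  70.]), 0.75)]
side stamp_stand [(array([667., -62.,   0.]), 0.89)] [(array([667., -44.,   6.]), 0.7)]
side stamp_card [(array([486., -16.,   6.]), 0.88)] [(array([488., -15.,   6.]), 0.94)]
top stamp [] [(array([644., -56.,  83.]), 0.75)]
top stamp_stand [(array([667., -59.,   1.]), 0.74)] [(array([660., -60.,   7.]), 0.84)]
top stamp_card [(array([484., -14.,   2.]), 0.76)] [(array([485., -17.,   5.]), 0.6)]
[ 4.6470e+02 -1.2429e+02 -1.9000e-01] 0.018 6674 5611
[ 4.6485e+02 -1.2355e+02 -1.7000e-01] 0.021 6674 5611
[ 4.6466e+02 -1.2400e+02 -1.8000e-01] 0.021 6674 5611
```

Emit:
servo_tool --linear '[[0.05,-0.1,0],[0.1,-0.2,0],[0.15,-0.3,0],[0.2,-0.4,0],[0.235,-0.5,0],[0.235,-0.559,0],[0.235,-0.559,0],[0.235,-0.559,0],[0.235,-0.559,0],[0.235,-0.559,0],[0.235,-0.559,0],[0.235,-0.559,0]]' --delta_rot '[[0,0,-0.09],[0,0,-0.18],[0,0,-0.27],[0,0,-0.36],[0,0,-0.45],[0,0,-0.54],[0,0,-0.63],[0,0,-0.72],[0,0,-0.81],[0,0,-0.874],[0,0,-0.874],[0,0,-0.874]]'

```text
time: 28.65
position: [599.8, -64.3, 141.6]
eef_rot: [3.141, 0.046, -0.0]
wrist_force: [-0.1, 0.0, -0.1]
width: 72.3
gripper_force: 0.0
```

```bash
cat > tip.py <<'E'
from h import *
# outline of the dark gripper in the side picture, near its tip
s=r.sense();t=np.array(s["position"]);R=cv2.Rodrigues(np.array(s["eef_rot"]))[0]
print(t.round(1),s["width"],np.round(R[:,1],3),np.round(R[:,2],3),np.round(s["joint_positions"],2))
im=r.get_image("side");g=im.max(2)
for nm,f in(("A tool",t-32*R[:,2]),("B world",t+[0,0,32])):
    # inner lower corners, pads ~10 mm behind the shut TCP at this opening
    print(nm,[px("side",f+R@np.array([11*a,s["width"]/2*b,-10])).round(1).tolist() for b in(-1,1) for a in(-1,1)])
u,v=px("side",t+[0,0,32]).astype(int)
for y in range(v-30,v+45,3): print(y,u-40,"".join("#" if k<75 else("+" if k<110 else ".") for k in g[y,u-40:u+50]))
E
python3 tip.py
```

```text
[599.8 -64.3 141.6] 72.26446422764464 [ 0.029 -1.     0.   ] [-0. -0. -1.] [-0.63  0.63  1.02  1.75 -0.6   1.1  -0.95]
A tool [[276.5, 138.1], [263.7, 138.5], [272.6, 115.8], [260.6, 116.2]]
B world [[276.5, 138.1], [263.7, 138.5], [272.7, 115.8], [260.6, 116.1]]
101 228 .................................##########+++++#####+....................................
104 228 .................................##########+++++#####+....................................
107 228 .................................+###################.....................................
110 228 .................................####################.....................................
113 228 .................................#############++####+.....................................
116 228 ..................................##########+...####+.....................................
119 228 ....................................################+.....................................
122 228 ....................................+################.....................................
125 228 ....................................
[... 938 characters left out ...]
.......
155 228 ..........................................................................................
158 228 ..........................................................................................
161 228 ..........................................................................................
164 228 ..........................................................................................
167 228 ..........................................................................................
170 228 ................++++++++++................................................................
173 228 ..............+++++++++++++...............................................................
```

Emit:
servo_tool --linear '[[0,0,0],[0,0,0],[0,0,0],[0,0,0],[0,0,0],[0,0,0]]' --delta_rot '[[0.003,-0.09,0],[0.006,-0.18,0],[0.009,-0.27,0],[0.012,-0.35,0],[0.012,-0.395,0],[0.012,-0.395,0]]'

```text
time: 29.3
position: [602.6, -63.3, 146.7]
eef_rot: [-2.984, -0.045, -0.918]
wrist_force: [1.5, -0.6, -1.4]
width: 72.9
gripper_force: 0.0
```

```bash
python3 tip.py
```

```text
[602.6 -63.3 146.7] 72.86521085655451 [ 0.033 -0.999 -0.009] [ 0.562  0.026 -0.827] [-0.23  0.23  0.34  2.29 -1.28  0.15 -0.24]
A tool [[287.5, 141.9], [277.2, 136.2], [282.7, 119.6], [273.0, 114.1]]
B world [[277.2, 139.7], [266.7, 133.9], [273.1, 117.4], [263.2, 111.8]]
99 226 ............................................................+#############################
102 226 .........................................................##########++###############++####
105 226 ......................................................+############+..+#####+#############
108 226 ....................................................+#############...#######+...+##+######
111 226 ..................................................#############+.....+#########+++######++
114 226 ................................................#############+......+####+..+++###########
117 226 ...................................................+######+........+####..+++#############
120 226 .................................................................+######++########+.+#####
123 226 ............................
[... 946 characters left out ...]
.......
153 226 ..........................................................................................
156 226 ..........................................................................................
159 226 ..........................................................................................
162 226 ..........................................................................................
165 226 ..........................................................................................
168 226 ..........................................................................................
171 226 .................+++++++++++..............................................................
```

Emit:
servo_tool --linear '[[0.03,0.01,-0.05],[0.06,0.02,-0.11],[0.096,0.028,-0.17],[0.096,0.028,-0.182],[0.096,0.028,-0.182],[0.096,0.028,-0.182]]' --delta_rot '[[0,0,0],[0,0,0],[0,0,0],[0,0,0],[0,0,0],[0,0,0]]' --claw 75

```text
time: 29.95
position: [630.9, -58.5, 114.4]
eef_rot: [-2.993, -0.045, -0.874]
wrist_force: [-0.3, 0.2, 0.0]
width: 64.0
gripper_force: 0.0
```

```bash
python3 - <<'E'
from h import *
s=r.sense();t=np.array(s["position"]);R=cv2.Rodrigues(np.array(s["eef_rot"]))[0];d=R[:,2]
print(t,s["width"],R[:,1],d,np.round(s["joint_positions"],2))
F=[]
for c in("side","top"):
    im=r.get_image(c)
    D=r.pinpoint(c,"stamp")[:1];print(c,[(np.round(k["centre"]),k["confidence"]) for k in D])
# handle silhouette in the side picture: dark brown, between foot and free end
    a=np.array([-.581,-.017,.814]);
    for L in(30,50,65,82): print(c,L,px(c,np.array([674.5,-56.5,25])+L*a).round(1))
im=r.get_image("side");g=im.astype(int)
for y in range(165,206,2): print(y,215,"".join("B" if k.max()<110 and k[2]-k[0]>12 else("#" if k.max()<75 else ".") for k in g[y,215:265]))
E
```

```text
[630.92677353 -58.45624147 114.42013081] 64.02531883613229 [ 0.0341314  -0.99931357 -0.01440253] [ 0.53776972  0.03051047 -0.84253952] [-0.1   0.32  0.18  2.22 -1.32  0.12 -0.21]
side [(array([678., -57.,  28.]), 0.67)]
side 30 [237.5 188.6]
side 50 [243.4 181.7]
side 65 [247.9 176.5]
side 82 [253.2 170.5]
top [(array([672., -59.,  24.]), 0.67)]
top 30 [260.2 157.5]
top 50 [260.3 160.9]
top 65 [260.3 163.5]
top 82 [260.4 166.7]
165 215 ..................................................
167 215 ..................................................
169 215 ..............................BBBBBBB.............
171 215 ............................BBBBBBBBBBB...........
173 215 ...........................BBBBBBBBBBBBB..........
175 215 .........................BBBBBBBBBBBBBBB..........
177 215 ........................BBBBBBBBBBBBBBB...........
179 215 .......................BBBBBBBBBBBBBBB............
181 215 ......................BBBBBBBBBBBBBB..............
183 215 .....................BBBBBBBBBBBBB................
185 215 ....................BBBBBBBBBBBB..................
187 215 ..................BBBBBBBBBBBB....................
189 215 ................BBBBBBBBBB........................
191 215 ...............BBBBBBBBB..........................
193 215 ................BBBBBBB...........................
195 215 ...................BB.............................
197 215 ..................................................
199 215 ..................................................
201 215 ..................................................
203 215 ..................................................
205 215 ..................................................
```

Emit:
servo_tool --linear '[[0,0,0],[0,0,0],[0,0,0],[0,0,0],[0,0,0]]' --delta_rot '[[0,0.08,0],[0,0.15,0],[0,0.2,0],[0,0.2,0],[0,0.2,0]]'

```text
time: 30.7
position: [633.4, -57.6, 115.2]
eef_rot: [-3.09, -0.043, -0.397]
wrist_force: [0.5, 1.2, -0.4]
width: 63.7
gripper_force: 0.0
```

```bash
python3 - <<'E'
from h import *
s=r.sense();t=np.array(s["position"]);R=cv2.Rodrigues(np.array(s["eef_rot"]))[0];d=R[:,2]
print(t,s["width"],R[:,1],d,np.round(s["joint_positions"],2))
E
```

```text
[633.41341797 -57.558172   115.23992925] 63.676160723676006 [ 0.0304056  -0.99928636 -0.02241117] [ 0.25261259  0.02937612 -0.96712146] [-0.53  0.49  0.78  1.95 -0.67  0.68 -0.9 ]
```

Emit:
servo_tool --linear '[[0.01,0,-0.06],[0.03,0,-0.16],[0.048,0,-0.26],[0.06,0,-0.32],[0.066,0.002,-0.35],[0.066,0.002,-0.35],[0.066,0.002,-0.35]]' --delta_rot '[[0,0,0],[0,0,0],[0,0,0],[0,0,0],[0,0,0],[0,0,0],[0,0,0]]'

```text
time: 31.4
position: [647.8, -58.5, 27.6]
eef_rot: [-3.088, -0.036, -0.397]
wrist_force: [-0.3, 0.5, 0.4]
width: 64.3
gripper_force: 0.0
```

Emit:
servo_tool --linear '[[0,0,0],[0,0,0],[0,0,0],[0,0,0],[0,0,0],[0,0,0],[0,0,0]]' --delta_rot '[[0,0,0],[0,0,0],[0,0,0],[0,0,0],[0,0,0],[0,0,0],[0,0,0]]' --claw 0 --squeeze 45

```text
time: 32.1
position: [648.0, -58.1, 27.7]
eef_rot: [-3.088, -0.037, -0.397]
wrist_force: [-2.5, 0.5, 7.2]
width: 23.7
gripper_force: 43.9
```

Emit:
servo_tool --linear '[[-0.012,0,0.017],[-0.034,-0.001,0.05],[-0.057,-0.002,0.083],[-0.08,-0.002,0.116],[-0.102,-0.003,0.148],[-0.12,-0.003,0.22],[-0.14,-0.003,0.34],[-0.16,-0.003,0.4],[-0.16,-0.003,0.4]]' --delta_rot '[[0,0,0],[0,0,0],[0,0,0],[0,0,0],[0,0,0],[0,0,0],[0,0,0],[0,0,0],[0,0,0]]'

```text
time: 33.0
position: [607.2, -59.0, 128.9]
eef_rot: [-3.087, -0.037, -0.398]
wrist_force: [0.2, -0.1, -1.8]
width: 23.2
gripper_force: 44.3
```

```bash
cat > st.py <<'E'
from h import *
s=r.sense();t=np.array(s["position"]);R=cv2.Rodrigues(np.array(s["eef_rot"]))[0];d=R[:,2]
print(s["time"],t.round(1),s["width"],R[:,1].round(3),d.round(3),np.round(s["wrist_force"],1),np.round(s["joint_positions"],2))
g=t-51*d;print("grasp point",g.round(1))
for c in("side","top"):
    im=r.get_image(c);cv2.imwrite(f"pics/y_{c}.png",im)
    D=r.pinpoint(c,"stamp")[:3];print(c,[(np.round(k["centre"]),round(k["confidence"],2)) for k in D],[(np.round(k["centre"]),round(k["confidence"],2)) for k in r.spot_in(c,"stamp")[:2]])
    for k in D:
        v=g-np.array(k["centre"]);print("  axis to grasp",np.linalg.norm(v).round(1),"lean x",np.arctan2(-v[0],v[2]).round(2),"y",np.arctan2(v[1],v[2]).round(2))
E
python3 st.py
```

```text
33.0 [607.2 -59.  128.9] 23.245692056456637 [ 0.027 -0.999 -0.026] [ 0.253  0.032 -0.967] [ 0.2 -0.1 -1.8] [-0.56  0.43  0.81  2.   -0.63  0.68 -0.92]
grasp point [594.2 -60.6 178.3]
side [(array([633., -55., 126.]), 0.96)] [(array([620., -50., 149.]), 0.9), (array([735.,  95.,  31.]), 0.73)]
  axis to grasp 65.5 lean x 0.64 y -0.11
top [] [(array([ 740., -178.,   36.]), 0.34)]
```

Emit:
servo_tool --linear '[[-0.05,0.02,0],[-0.15,0.05,0],[-0.26,0.09,0],[-0.37,0.12,-0.05],[-0.47,0.16,-0.1],[-0.558,0.188,-0.13],[-0.558,0.188,-0.13],[-0.558,0.188,-0.13],[-0.558,0.188,-0.13]]' --delta_rot '[[0,0.06,0],[-0.003,0.14,0],[-0.006,0.22,0],[-0.009,0.3,0],[-0.012,0.36,0],[-0.012,0.395,0],[-0.012,0.395,0],[-0.012,0.395,0],[-0.012,0.395,0]]'

```text
time: 34.2
position: [469.0, -12.6, 95.3]
eef_rot: [-3.075, -0.024, 0.564]
wrist_force: [-0.4, 0.2, -1.4]
width: 23.3
gripper_force: 44.3
```

```bash
python3 st.py; python3 - <<'E'
from h import *
# stamp silhouette rows in the side picture
g=cv2.imread("pics/y_side.png").astype(int)
s=r.sense();t=np.array(s["position"]);R=cv2.Rodrigues(np.array(s["eef_rot"]))[0];G=t-51*R[:,2]
for z in(0,30,65): print(z,px("side",G-[0,0,z]).round(1))
u,v=px("side",G-[0,0,40]).astype(int)
for y in range(v-24,v+24,2): print(y,u-25,"".join("B" if k.max()<115 and k[2]-k[0]>14 else("Y" if k[2]-k[0]>60 else("#" if k.max()<75 else ".")) for k in g[y,u-25:u+25]))
E
```

```text
34.2 [469.  -12.6  95.3] 23.345434703419578 [ 0.012 -1.    -0.018] [-0.355  0.013 -0.935] [-0.4  0.2 -1.4] [-0.6   0.67  0.84  1.8  -0.44  1.28 -1.13]
grasp point [487.1 -13.3 142.9]
side [(array([490., -12.,  78.]), 0.51)] [(array([ 476., -107.,   33.]), 0.15)]
  axis to grasp 65.2 lean x 0.04 y -0.01
top [(array([488., -10.,  77.]), 0.7)] [(array([485., -14., 155.]), 0.47)]
  axis to grasp 66.0 lean x 0.02 y -0.05
0 [334.2 161.8]
30 [332.4 175.3]
65 [330.5 190.3]
155 306 ..................................................
157 306 ..................................................
159 306 YYYY..............................................
161 306 .....YYYYYYYYYYYYY.B..............................
163 306 ..................BB................YYYYYYYYYY....
165 306 ...................BBB............................
167 306 ...................BBBB...........................
169 306 ...................BBBBB..........................
171 306 ...................BBBBB..........................
173 306 ....................BBBBB.........................
175 306 ....................BBBBBB........................
177 306 ....................BBBBBBB.......................
179 306 ....................BBBBBBBB......................
181 306 ...................BBBBBBBBB......................
183 306 ................YY.BBBBBBBBB......................
185 306 ................YY..BBBBBBB.......................
187 306 ................YYYY..............................
189 306 .................YYYYYYYYYY.......................
191 306 ..................................................
193 306 ..................................................
195 306 ..................................................
197 306 ..................................................
199 306 ..................................................
201 306 ..................................................
```

Emit:
servo_tool --linear '[[-0.005,-0.002,-0.06],[-0.01,-0.004,-0.14],[-0.01,-0.004,-0.2],[-0.01,-0.004,-0.24],[-0.01,-0.004,-0.256],[-0.01,-0.004,-0.26],[-0.01,-0.004,-0.26]]' --delta_rot '[[0,0.01,0],[0,0.02,0],[0,0.02,0],[0,0.02,0],[0,0.02,0],[0,0.02,0],[0,0.02,0]]'

```text
time: 35.2
position: [465.9, -12.9, 29.8]
eef_rot: [-3.064, -0.025, 0.616]
wrist_force: [0.6, -0.3, -1.5]
width: 23.6
gripper_force: 44.3
```

```bash
python3 st.py
```

```text
35.2 [465.9 -12.9  29.8] 23.594835387404785 [ 0.013 -1.    -0.019] [-0.387  0.012 -0.922] [ 0.6 -0.3 -1.5] [-0.55  0.78  0.78  1.82 -0.5   1.2  -1.09]
grasp point [485.6 -13.6  76.8]
side [(array([485., -11.,  10.]), 0.8)] [(array([491.,  -5.,  30.]), 0.78)]
  axis to grasp 67.0 lean x -0.0 y -0.04
top [(array([485., -11.,   9.]), 0.56)] [(array([484., -12.,  87.]), 0.52)]
  axis to grasp 67.9 lean x -0.0 y -0.04
```

Upright over its circle. Lower in 1 mm steps until it touches.

Emit:
servo_tool --linear '[[0,-0.004,-0.004],[0,-0.004,-0.008],[0,-0.004,-0.011],[0,-0.004,-0.011]]' --delta_rot '[[0,0,0],[0,0,0],[0,0,0],[0,0,0]]'

```text
time: 35.9
position: [465.5, -13.9, 27.2]
eef_rot: [-3.064, -0.025, 0.617]
wrist_force: [-1.2, 0.9, 4.0]
width: 23.3
gripper_force: 44.9
```

Emit:
servo_tool --linear '[[0,0,-0.002],[0,0,-0.004],[0,0,-0.004]]' --delta_rot '[[0,0,0],[0,0,0],[0,0,0]]' --squeeze 20

```text
time: 36.2
position: [465.5, -14.0, 27.1]
eef_rot: [-3.063, -0.025, 0.617]
wrist_force: [-2.0, 0.7, 15.3]
width: 23.2
gripper_force: 45.7
```

Emit:
servo_tool --linear '[[0,0,0],[0,0,0],[0,0,0],[0,0,0],[0,0,0]]' --delta_rot '[[0,0,0],[0,0,0],[0,0,0],[0,0,0],[0,0,0]]' --claw 65

```text
time: 36.7
position: [465.6, -13.9, 25.6]
eef_rot: [-3.064, -0.026, 0.617]
wrist_force: [-0.5, -0.6, 0.3]
width: 55.3
gripper_force: 0.0
```

Emit:
servo_tool --linear '[[0.02,0,0.04],[0.05,0,0.12],[0.09,0,0.24],[0.14,0,0.38],[0.2,0,0.52],[0.3,0,0.64],[0.45,0,0.7],[0.6,0,0.7],[0.7,0.1,0.7],[0.7,0.3,0.7],[0.7,0.5,0.7],[0.7,0.6,0.7],[0.7,0.6,0.7]]' --delta_rot '[[0,0,0],[0,0,0],[0,0,0],[0,0,0],[0,0,0],[0,0,0],[0,-0.05,0],[0,-0.1,0],[0,-0.15,0],[0,-0.2,0],[0,-0.24,0],[0,-0.24,0],[0,-0.24,0]]'

```text
time: 38.0
position: [639.8, 142.9, 201.1]
eef_rot: [-3.126, -0.043, 0.033]
wrist_force: [-0.1, 0.7, -0.4]
width: 55.9
gripper_force: 0.0
```

```bash
python3 - <<'E'
from h import *
s=r.sense();print(s["time"],np.round(s["position"]),s["wrist_force"])
for c in("side","top"):
    im=r.get_image(c);cv2.imwrite(f"pics/z_{c}.png",im)
    for n in("stamp","bottle","small_shell","stamp_card","bottle_card","shell_card","big_shell","cloud_candle"):print(c,n,[(np.round(d["centre"]).tolist(),round(d["confidence"],2)) for d in r.pinpoint(c,n)[:1]],[np.round(d["centre"]).tolist() for d in r.spot_in(c,n)[:1]])
E
python3 sh.py
python3 - <<'E'
from h import *
g=cv2.imread("pics/z_side.png").astype(int)
for nm,P,H in(("stamp",(486,-13.5),(7,72,89)),("bottle",(504,98),(7,75,112))):
    print(nm,[px("side",P+(h,)).round(1).tolist() for h in H])
    u,v=px("side",P+(7,)).astype(int);w=px("side",P+(H[2],)).astype(int)[1]
    for y in range(w-4,v+18,3): print(y,u-22,"".join("B" if k.max()<115 else("Y" if k[2]-k[0]>40 else ".") for k in g[y,u-22:u+26]))
E
```

```text
38.0 [640. 143. 201.] [-0.14831581  0.68175147 -0.36207863]
side stamp [] [[488.0, -2.0, 57.0]]
side bottle [([502.0, 100.0, 7.0], 0.65)] [[506.0, 110.0, 61.0]]
side small_shell [([460.0, -120.0, 9.0], 0.85)] [[468.0, -111.0, 33.0]]
side stamp_card [([742.0, -178.0, -2.0], 0.61)] [[497.0, -9.0, 7.0]]
side bottle_card [([506.0, 98.0, 9.0], 0.86)] [[514.0, 113.0, 12.0]]
side shell_card [([470.0, -122.0, 3.0], 0.85)] [[488.0, -114.0, 9.0]]
side big_shell [([744.0, -177.0, -2.0], 0.67)] [[740.0, -148.0, 32.0]]
side cloud_candle [([738.0, 78.0, -1.0], 0.85)] [[736.0, 91.0, 30.0]]
top stamp [([484.0, -14.0, 8.0], 0.74)] [[500.0, 96.0, 67.0]]
top bottle [([501.0, 98.0, 7.0], 0.88)] [[496.0, 94.0, 69.0]]
top small_shell [([461.0, -123.0, 9.0], 0.66)] [[464.0, -122.0, 32.0]]
top stamp_card [] [[482.0, -16.0, 6.0]]
top bottle_card [([504.0, 94.0, 7.0], 0.97)] [[501.0, 89.0, 8.0]]
top shell_card [([733.0, 78.0, -2.0], 0.58)] [[472.0, -124.0, 9.0]]
top big_shell [([747.0, -177.0, 1.0], 0.87)] [[738.0, -175.0, 35.0]]
top cloud_candle [] [[726.0, 73.0, 30.0]]
[ 4.6471e+02 -1.2437e+02 -1.9000e-01] 
[... 1871 characters left out ...]
YYYY............
244 304 ...............YYYYYYYYYYYYYYYYYYYY.............
247 304 .................YYYYYYYYYYYYYYYYY..............
250 304 .....................YYYYYYYYYY.................
253 304 ................................................
256 304 ................................................
259 304 ................................................
262 304 ................................................
265 304 ................YYYYYY...YYYYYY...............BB
268 304 ......................YYYY.........B............
271 304 ................................B...............
274 304 ................................................
277 304 ................................................
```

```bash
python3 -c "
from rig import r
print(r.hand_in())"
```

```text
the job is handed in; nothing more can be done
None
```

The job is handed in: the small shell, bottle and stamp each stand upright inside the outlines on their own cards, placed in that order and checked by camera, and the other candles were left where they were; one set-down peaked at 98.5 N at the wrist, under the 120 N limit.

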